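Feed a specimen carrier under the leaf spring

TASK

Load the specimen carrier into the loader without gripping or lifting it: with shut fingertips press down firmly on the thumb rest behind its cross ridge so that the sprung pad goes down, and keep pressing while you slide it along the channel, under the gate bar and the leaf spring, until it is fully home against the end stop and the pad springs up behind it. Then move the hand clear; leave the pucks and everything else on the table where they are.

Things in the scene. Friction and masses are not known exactly. Their poses are not given: they have to be found in the camera images.
- loader: fixed specimen loader, base 265 x 145 x 12 mm, with a channel 59 mm wide along its x between two rails (outer width 75, tops 39 above the table). Origin on the table under the channel's centreline, +x = feed direction, z up. In its frame (mm): fixed floor at z 30 from x -30 on; sprung pad x -114 to -31; gate bar x 32 to 46; end stop x 100. Low side deck with pucks at y 45 to 100, z 12
- end_stop (a point): middle of the top edge of the end stop's face, loader (100, 0, 46) mm. When fully home the carrier's front end is against it: carrier centre at loader x +40, underside z 30, rear end x -20, and the cross ridge stays some 6 mm short of the gate bar (it does not go under)
- carrier: loose flat aluminium carrier 120 (x) x 56 (y) x 14 (z) mm, 0.2 kg (mostly in its rear half), in the channel; origin at the centre of its underside, +x = feed direction. At the start it lies on the raised pad, underside at loader z 36, centre at loader x -65 to -45: some 4 mm too high to pass the gate. On its top: a round specimen set flush at x +28, a cross ridge, and behind that the thumb rest
- ridge (a point): middle of the top of the carrier's cross ridge, carrier (-17, 0, 20.5) mm; the ridge is 6.5 mm high over the carrier's top, 6 mm thick (x -20 to -14) and 50 mm wide; the fingertips can push against its rear face
- thumb_rest (a point): centre of the flat black thumb rest (x -60 to -20 of the carrier) on the carrier's top face, 40 mm behind the carrier's centre, 20 mm in from its rear end, 14 mm above its underside
- gate (a point): middle of the lower edge of the dark gate bar on the side facing the incoming carrier: loader (32, 0, 46) mm; bar x 32 to 46, underside z 46, top z 56 (screw heads 59), 91 mm wide. The carrier passes only when the pad is pressed down (carrier top then z 44)
- pad (a joint): sprung pad under the carrier, m pressed down: 0 = up, 0.006 = fully down, level with the channel floor. Its spring pushes up with 7 N when up and 12 N when fully down (the carrier itself weighs 2 N of that); springs up when unloaded, also behind the carrier once the carrier's rear end has passed x = -31 mm
- leaf (a joint): leaf spring (two steel prongs pressing down on the carrier's edges), rad: 0 = at rest with nothing below, about 0.08 when it rides on the top of the carrier; about 3 N drag spring load
- leaf_tip (a point): middle between the two prongs of the leaf spring, at their lowest point, 84 mm ahead of the loader's origin, 41 mm above the table at rest
- puck_a: first spare resin specimen puck, black, 30 mm diameter, 22 mm high, standing on the loader's low side deck; origin at the centre of its underside. Leave alone
- puck_b: second spare puck, same size, also on the side deck; leave alone
- ref_block: steel hardness reference block 60 x 60 x 12 mm lying on the table; leave alone
- suspension: bottle 56 mm diameter, 130 mm high, standing on the table; leave alone
- beaker: glass beaker 70 mm diameter, 90 mm high; leave alone
- loupe: black eyepiece loupe, 40 mm diameter, 36 mm high; leave alone
- screwdriver: screwdriver lying on the table; leave alone
Things that resemble listed ones, but are neither listed nor needed, are in the scene too. There is more than one size of the carrier; the one meant has the size given above.

How it is judged:
By the outcome, as a careful person would: the job done as asked, in the order asked, and still so for the second after the job is handed in, with the robot touching nothing.
It also fails if it takes over 38 s, if anything falls off the work surface, if the arm or the gripper's body presses on something with over 40 N, if the wrist force passes 120 N, or if a joint passes its speed limit or range.

ROBOT

A 6-joint arm with a two-finger parallel gripper is mounted at the origin on the work surface. World frame = base frame: x ahead of the robot, y to its left, z up, the work surface at z = 0. Lengths are in m, angles in rad, forces in N, time in s.
With the tool pointing down it reaches from about 0.35 to 0.975 m from the base axis. Payload 17.4 kg.
Tool frame: the origin (TCP) lies on the centre line of the jaws, within the pads' length; the fingertips stand 22 mm ahead of it and the grasp point (between the pads) lies 3 mm ahead of it; x points along the fingers, y is the direction in which the jaws open and shut, and the axes are right-handed (so a half turn about x gives the same grasp; the last joint's range is limited). The gripper opens to 85 mm and grips with 20 to 120 N. Pads are 22 mm wide; open, the fingers measure 114 mm over their backs; the gripper's body (76 mm by 85 mm) begins 54 mm behind the grasp point. The pads swing forward as they close: fully open they stand 13 mm farther back than shut.
Start: joints at [-0.038, 0.116, 1.442, -0, 1.584, -0.038], TCP at [0.675, -0, 0.253] pointing down, gripper open.
Joint ranges: [-2.83, 2.83], [-0.83, 2.19], [0.07, 2.5], [-1.14, 4.28], [0.01, 3], [-2.97, 2.97]. Speed limits (rad/s): [1.89, 1.89, 2.22, 3.14, 3.14, 3.14].

INTERFACE

Orientations are given as a rotation vector (axis times angle).
In Python, from bench import r, get_image gives the robot as it stands. The module is installed in compiled form; this text tells all that it offers.
- The arm moves only by the tool arm_command, never from a script. Its argument "series" is text: rows parted by semicolons, each of 7 numbers parted by spaces: the shift along the tool's x, y, z in cm, then the turn, a rotation vector about the tool's x, y, z in degrees, then the finger opening in cm, from 0 to 8.54. In form: tx ty tz wx wy wz hand; .... A call has 1 to 20 rows; each row is the pose to reach, as a shift and turn from the pose commanded when the call began, along the tool's axes at that moment; what a row does not reach only later rows make up. A row lasts 1/8 s, in which the tool goes at most 62.5 mm and 10.7 degrees, less where a joint would pass 70% of its speed; a pose out of reach is approached as far as the arm can. A call with a gripper value outside its range is refused whole. The fingers move at their own pace and stop on an object; "newtons" is the grip in N (left out, the last holds). Time passes only in rows, so rows that repeat a pose let the fingers close. It gives the time, the measured TCP pose, the force and the opening at its end, in the units of the state.
- r.sense(): the state, without advancing time (a new reading comes with each control period).
- get_image(name): name is "scene" or "side" or "wrist"; returns a dict with "color" (420x560x3 uint8, blue, green, red), "camera_matrix" (3x3 intrinsics, pixels), "R" (3x3) and "t" (3): a world point X has camera coordinates R X + t; the wrist camera has in their place "hand_eye" (4x4, takes a point from camera to tool coordinates, whose origin is the TCP and whose axes are the tool frame's). Camera axes: x right, y down, z forward; pixel columns grow to the right and rows downward; lengths in m; the calibration is good to about 2 mm. A picture is of the moment at which its call begins: read the wrist's pose just before it. There is no depth.
- r.hand_in(): hands the job in, once; it reports no verdict.
The state is a dict: "time_s": time; "q": joint angles; "dq": joint speeds; "effort": joint torques, N m; "tool_pos": TCP position; "ee_rot": TCP orientation; "force": force on the tool from outside, world axes, zero at the start; "wrist_torque": the same for the moment, N m; "grip_width": finger opening in m.
Only numpy, scipy, OpenCV 4.12 (cv2) and the standard library are available. Lean on these libraries where they do the work, as an engineer would, in place of code of your own. Each camera call takes 0.05 s, during which the arm holds its last target. There are 200 camera calls.

## Working session

There is one attempt and no reset: what is moved stays moved. The work goes in short steps, Python scripts to look and compute and a tool call to move; the robot and the scene stay as the last step left them, time stands still between calls to the robot, and variables do not carry over. Pictures are saved under pics/ and viewed, about 8 in all and at most 12, crops included, and the job is handed in when it is done.

Besides the shell and the picture viewer there is one more tool, called after ">>>" by a JSON object that holds its "api" and its "payload", one argument or row to a line. arm_command: Moves the arm, as the interface text tells. Its arguments: {"type":"object","properties":{"series":{"type":"string"},"newtons":{"type":"number"}},"required":["series"]}

```bash
mkdir -p pics; cat > h.py <<'E'
import numpy as np, cv2
from bench import r, get_image
from scipy.spatial.transform import Rotation as Ro
def grab(n):
    s=r.sense(); d=get_image(n)
    if n=="wrist":
        T=np.eye(4);T[:3,:3]=Ro.from_rotvec(s["ee_rot"]).as_matrix();T[:3,3]=s["tool_pos"]
        C=np.linalg.inv(T@np.array(d["hand_eye"])); d["R"]=C[:3,:3]; d["t"]=C[:3,3]
    d["R"]=np.array(d["R"]);d["t"]=np.array(d["t"]);d["K"]=np.array(d["camera_matrix"])
    return d
def ray(d,u,v,z):
    c=-d["R"].T@d["t"]; w=d["R"].T@np.linalg.solve(d["K"],[u,v,1.])
    return c+w*(z-c[2])/w[2]
def proj(d,X):
    p=d["K"]@(d["R"]@np.array(X)+d["t"]); return p[:2]/p[2]
E
python3 - <<'E'
from h import *
import pickle
s=r.sense();print({k:np.round(v,3) for k,v in s.items()})
D={n:grab(n) for n in("scene","side","wrist")}
pickle.dump(D,open("d0.pkl","wb"))
for n in D: print(n,-D[n]["R"].T@D[n]["t"])
cv2.imwrite("pics/a.png",cv2.resize(D["scene"]["color"],(800,600)))
cv2.imwrite("pics/b.png",cv2.resize(D["wrist"]["color"],(800,600)))
E
```

```text
{'time_s': np.float64(0.0), 'q': array([-0.038,  0.116,  1.442,  0.   ,  1.584, -0.038]), 'dq': array([-0.001,  0.   , -0.   ,  0.   , -0.   ,  0.   ]), 'effort': array([-3.0000e-03, -7.3202e+01, -6.3248e+01, -0.0000e+00,  7.0000e-03,
       -0.0000e+00]), 'tool_pos': array([ 0.675, -0.   ,  0.253]), 'ee_rot': array([ 1.209,  1.21 , -1.21 ]), 'force': array([ 0.297,  0.606, -0.169]), 'wrist_torque': array([-0.046, -0.006, -0.029]), 'grip_width': np.float64(0.085)}
scene [ 1.30768271 -0.22764319  0.75344601]
side [-0.07876569 -0.73968643  0.8435878 ]
wrist [0.67501314 0.08516024 0.37288309]
```

View pics/a.png

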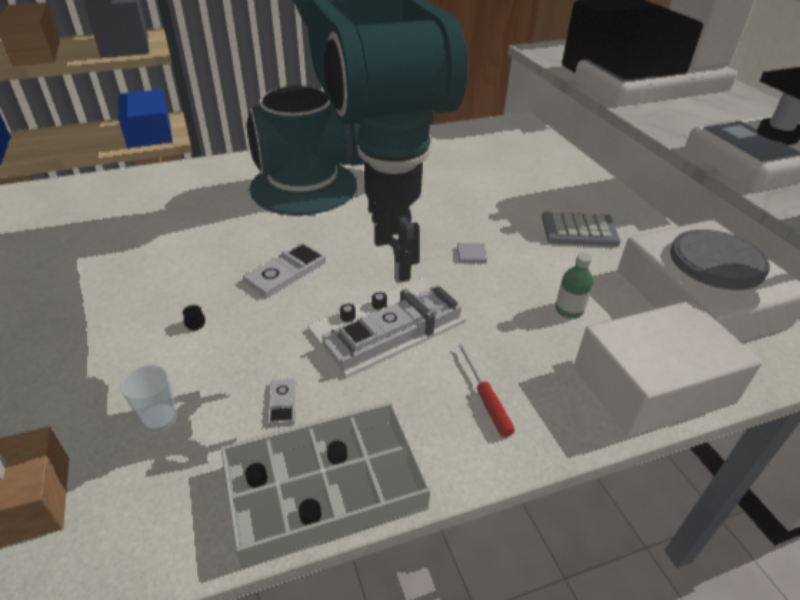

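View pics/b.png

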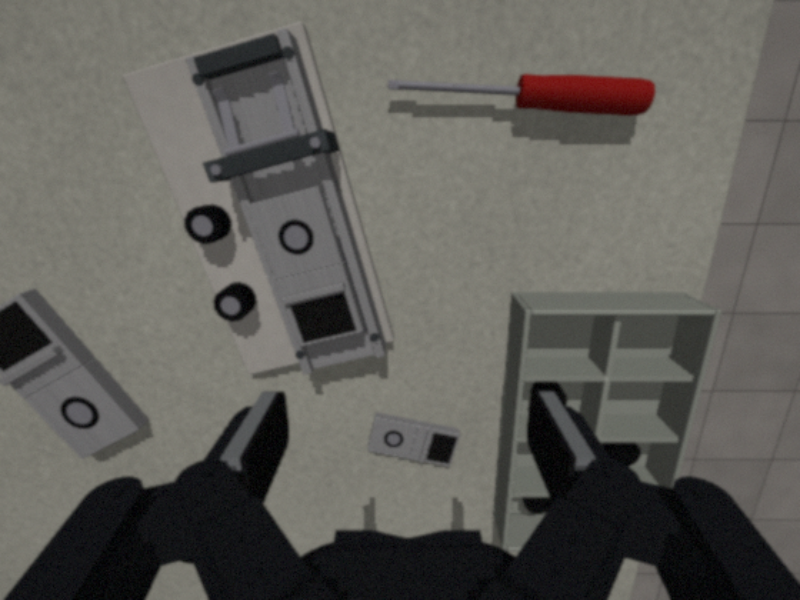

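The scene view (800 px wide) shows the loader at about (390,325). The wrist view shows it with the gate bar at (270,155), the end stop at (240,58), the carrier's specimen at (296,237) and its black thumb rest at (323,317).
What could be taken for the carrier, in wrist-view pixels:
- the one in the channel, at (305,270)
- a loose bigger one at (60,370)
- a loose small one at (412,440)

I choose the one in the channel and will measure it now.

```bash
python3 - <<'E'
from h import *
import pickle
D=pickle.load(open("d0.pkl","rb"));d=D["wrist"];im=d["color"];g=cv2.cvtColor(im,cv2.COLOR_BGR2GRAY)
print(d["K"])
m=(g<45).astype(np.uint8)
n,l,st,c=cv2.connectedComponentsWithStats(m)
for i in range(1,n):
    if st[i,4]>60: print(i,st[i],c[i].round(1))
# blob near rest
i=l[222,226];cs,_=cv2.findContours((l==i).astype(np.uint8),0,1);q=cv2.minAreaRect(cs[0]);print("rest",q)
rest=ray(d,*q[0],.050);print(rest,[ray(d,*p,.05).round(4) for p in cv2.boxPoints(q)])
e=ray(d,296*.7,237*.7,.05);v=e-rest;print("spec",e,np.linalg.norm(v),np.degrees(np.arctan2(v[1],v[0])))
x0,y0,x1,y1=110,5,300,275
cv2.imwrite("pics/c.png",cv2.resize(im[y0:y1,x0:x1],None,fx=2.2,fy=2.2,interpolation=cv2.INTER_CUBIC))
s=D["side"];cs=proj(s,rest).astype(int);print(cs)
E
```

```text
[[295.9948943    0.         285.11478867]
 [  0.         295.9948943  214.73292475]
 [  0.           0.           1.        ]]
1 [136  26  65  32 866] [166.7  41.7]
3 [ 362   54   94   27 1271] [407.1  70.8]
18 [226  92  11  16 100] [231.   99.8]
19 [150  96  75  30 622] [185.6 111.1]
23 [130 144  31  27 462] [146.7 156. ]
24 [195 154  24  24 172] [207.1 165.5]
25 [150 198  29  27 390] [165.4 210.1]
26 [ 204  205   44   34 1003] [226.  221.6]
27 [  0 212  35  47 994] [ 12.4 235. ]
31 [    4   268   556   152 36529] [287.5 374.7]
32 [ 43 278  26  22 172] [ 55.9 288.2]
38 [299 304  20  20 277] [308.5 313.3]
rest ((225.6770477294922, 221.74356079101562), (27.145925521850586, 39.05121994018555), 76.60750579833984)
[ 0.60574748 -0.03591722  0.05      ] [array([ 0.5809, -0.0253,  0.05  ]), array([ 0.6252, -0.0143,  0.05  ]), array([ 0.6311, -0.0468,  0.05  ]), array([ 0.5854, -0.0585,  0.05  ])]
spec [0.58979631 0.02919417 0.05      ] 0.06703679721693812 103.76536925318005
[318 225]
```

View pics/c.png

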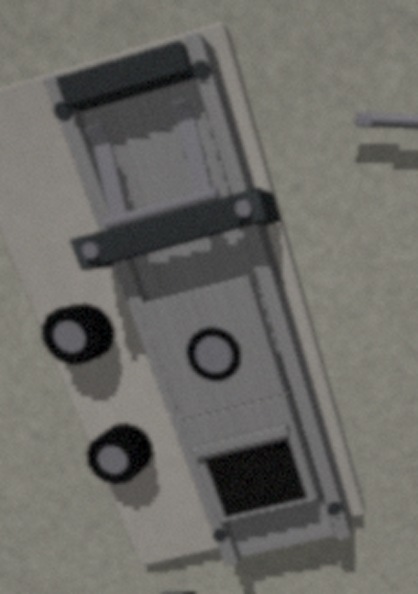

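```bash
python3 - <<'E'
from h import *
import pickle
d=pickle.load(open("d0.pkl","rb"))["wrist"]
s=r.sense();M=Ro.from_rotvec(s["ee_rot"]).as_matrix();print("tool axes cols\n",M.round(3))
spec=ray(d,207.1,165.5,.05);rest=ray(d,225.7,221.7,.05)
f=lambda u,v,z:ray(d,u/2.2+110,v/2.2+5,z)
a,b=f(90,250,.059),f(243,208,.059);e1,e2=f(65,111,.05),f(202,70,.05);p1,p2=f(221,535,.042),f(335,508,.042)
r1,r2=f(255,270,.039),f(348,520,.039)
ang=lambda v:np.degrees(np.arctan2(v[1],v[0]))
print("spec",spec,"rest",rest,ang(spec-rest),np.linalg.norm(spec-rest))
for n,x,y in(("gate",a,b),("stop",e1,e2),("rear",p1,p2)):print(n,(x+y)/2,ang(y-x)+90,np.linalg.norm(x-y))
print("centrelines",ang((e1+e2-p1-p2)),ang((a+b)/2-rest),np.linalg.norm(((a+b)/2-spec)[:2]),ang(f(226,25,.012)-f(362,515,.012)))
E
```

```text
tool axes cols
 [[-0.001  1.    -0.   ]
 [ 0.    -0.    -1.   ]
 [-1.    -0.001 -0.   ]]
spec [0.58972452 0.02963145 0.05      ] rest [ 0.60577773 -0.03586302  0.05      ] 103.77213468190325 0.06743316019614971
gate [0.57517699 0.08746901 0.059     ] 104.16312995357254 0.07369352492501895
stop [0.56419122 0.14471178 0.05      ] 104.40000118508594 0.06406713428693595
rear [ 0.61513727 -0.06547356  0.042     ] 104.39863277152273 0.06633846248351694
centrelines 103.62494093072188 103.93464598526141 0.059639027837363585 103.70857314759313
```

Everything agrees: feed axis about 103.9°, specimen to rest 67.4 mm (68 nominal), and carrier centre near loader x −48.6, so about 88.6 mm to travel. I'll move shut above the thumb rest.

>>> {"api": "arm_command", "payload": {
  "series": "2 -3.5 1.6 -7 0 0 0; 5 -7 3.15 -13.9 0 0 0; 9 -7 3.15 -13.9 0 0 0; 12 -7 3.15 -13.9 0 0 0; 13.1 -7 3.15 -13.9 0 0 0; 13.1 -7 3.15 -13.9 0 0 0; 13.1 -7 3.15 -13.9 0 0 0; 13.1 -7 3.15 -13.9 0 0 0",
  "newtons": 40
}}

```text
time_s: 1.15
tool_pos: [0.6055, -0.0315, 0.1235]
ee_rot: [1.029, 1.313, -1.028]
force: [-0.6, 0.1, 0.1]
grip_width: 0.0
```

```bash
python3 - <<'E'
from h import *
s=r.sense();print(s["time_s"],s["tool_pos"],s["force"],s["grip_width"]);print(Ro.from_rotvec(s["ee_rot"]).as_matrix().round(3))
d=grab("wrist");cv2.imwrite("pics/d.png",cv2.resize(d["color"],(800,600)))
e=grab("side");p=proj(e,[.6,0,.05]).astype(int);print(p)
x,y=np.clip(p-[90,70],0,None);cv2.imwrite("pics/e.png",cv2.resize(e["color"][y:y+140,x:x+180],None,fx=4,fy=4,interpolation=2))
E
```

```text
1.15 [ 0.60547686 -0.03152727  0.12346102] [-0.56665667  0.08378046  0.13924442] 1.765674920892726e-05
[[ 0.002  0.971  0.24 ]
 [-0.     0.24  -0.971]
 [-1.     0.001  0.001]]
[306 218]
```

View pics/d.png

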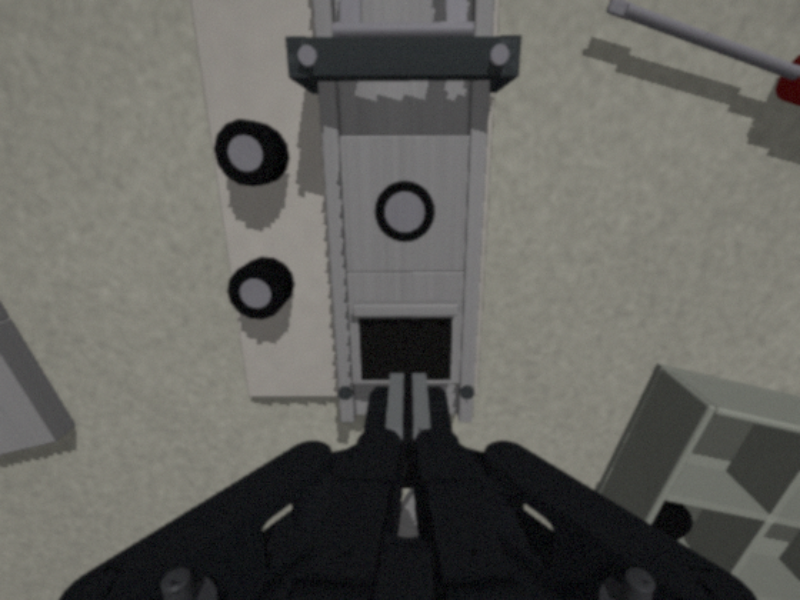

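View pics/e.png

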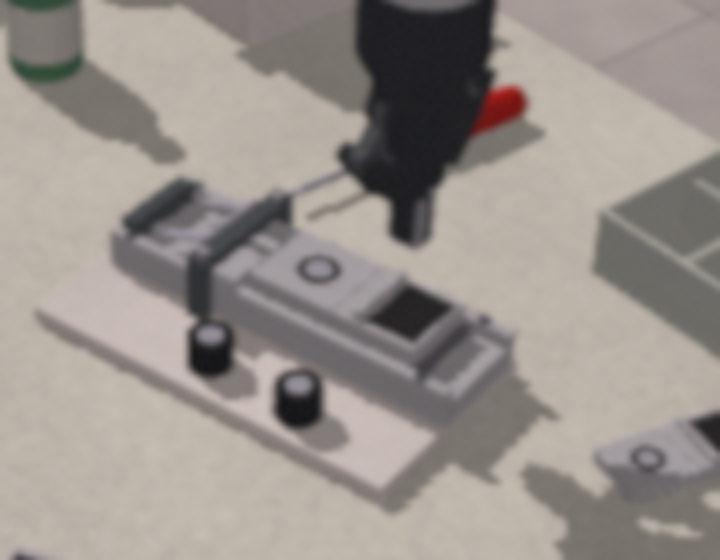

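The wrist view shows the fingers shut and lined up with the channel. The specimen is at (404,211), the rest at (406,348) and the ridge at (406,312). The side view shows the tip above the carrier. I'll measure again from here.

```bash
python3 - <<'E'
from h import *
s=r.sense();d=grab("wrist");R=Ro.from_rotvec(s["ee_rot"]).as_matrix()
k=.7
for n,u,v,z in(("spec",404,211,.05),("ridge rear top L",353,318,.0565),("ridge rear top R",458,318,.0565),("rest rear",406,380,.05),("gate scr L",307,54,.059),("gate scr R",499,54,.059)):
    X=ray(d,u*k,v*k,z);t=R.T@(X-s["tool_pos"]);print(n,X.round(4),"tool mm",(t*1e3).round(1))
E
```

```text
spec [0.5889 0.0297 0.05  ] tool mm [ 73.   -1.2 -63.4]
ridge rear top L [ 0.5773 -0.0235  0.0565] tool mm [ 66.5 -25.3 -14.5]
ridge rear top R [ 0.6254 -0.0116  0.0565] tool mm [ 66.5  24.2 -14.5]
rest rear [ 0.6103 -0.053   0.05  ] tool mm [73.  -0.3 22.1]
gate scr L [0.5387 0.0789 0.059 ] tool mm [  64.   -38.1 -123.2]
gate scr R [0.6099 0.0966 0.059 ] tool mm [  64.    35.2 -123.3]
```

>>> {"api": "arm_command", "payload": {
  "series": "2 -0.1 0 0 0 0 0; 4 -0.1 0 0 0 0 0; 4.8 -0.1 0 0 0 0 0; 5.1 -0.1 0 0 0 0 0; 5.3 -0.1 0 0 0 0 0; 5.5 -0.1 0 0 0 0 0; 5.5 -0.1 0 0 0 0 0; 5.5 -0.1 0 0 0 0 0"
}}

```text
time_s: 2.3
tool_pos: [0.6042, -0.0318, 0.0682]
ee_rot: [1.029, 1.314, -1.028]
force: [-4.8, 0.3, 7.6]
grip_width: -0.0001
```

>>> {"api": "arm_command", "payload": {
  "series": "0.15 0 0 0 0 0 0; 0.3 0 0 0 0 0 0; 0.4 0 0 0 0 0 0; 0.4 0 0 0 0 0 0; 0.4 0 0 0 0 0 0"
}}

```text
time_s: 2.92
tool_pos: [0.6046, -0.0318, 0.0659]
ee_rot: [1.029, 1.313, -1.028]
force: [-11.4, 0.1, 24.0]
grip_width: 0.0002
```

>>> {"api": "arm_command", "payload": {
  "series": "0.4 -0.1 0 0 0 0 0; 0.4 -0.1 -0.2 0 0 0 0; 0.4 -0.1 -0.4 0 0 0 0; 0.4 -0.1 -0.6 0 0 0 0; 0.4 -0.1 -0.8 0 0 0 0; 0.4 -0.1 -1 0 0 0 0; 0.4 -0.1 -1.2 0 0 0 0; 0.4 -0.1 -1.2 0 0 0 0"
}}

```text
time_s: 3.92
tool_pos: [0.6036, -0.0241, 0.0657]
ee_rot: [1.028, 1.301, -1.027]
force: [-6.4, -29.8, 46.1]
grip_width: 0.0001
```

I wrote the 0.4 cm press a second time, so the downforce is 46 N. I'll back that off.

>>> {"api": "arm_command", "payload": {
  "series": "-0.2 0 0 0 0 0 0; -0.35 0 0 0 0 0 0; -0.35 0 0 0 0 0 0; -0.35 0 0 0 0 0 0"
}}

```text
time_s: 4.42
tool_pos: [0.6024, -0.0213, 0.0659]
ee_rot: [1.03, 1.308, -1.026]
force: [2.8, -7.7, 17.4]
grip_width: -0.0
```

```bash
python3 - <<'E'
from h import *
s=r.sense();print(s["tool_pos"],s["force"])
d=grab("wrist");cv2.imwrite("pics/f.png",cv2.resize(d["color"],(800,600)))
E
```

```text
[ 0.60238319 -0.02131701  0.06593467] [ 2.80723784 -7.74470029 17.43572371]
```

View pics/f.png

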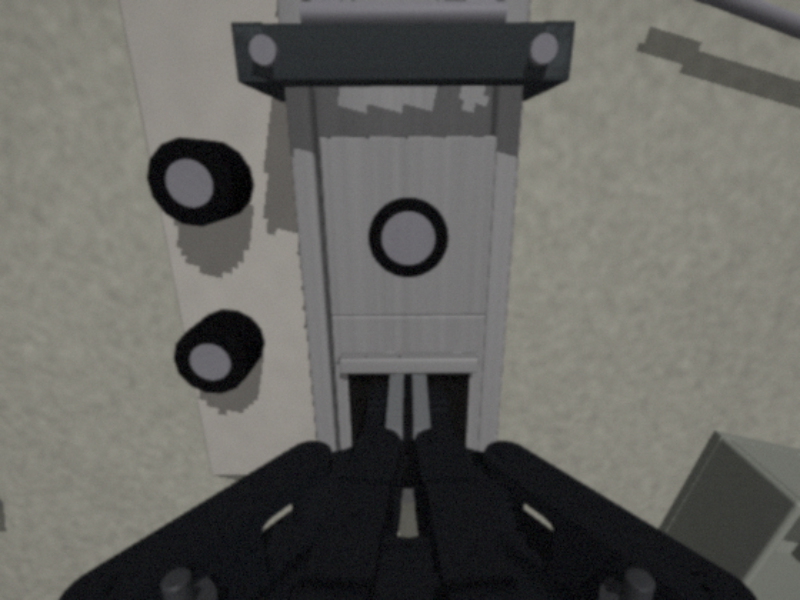

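The tips are on the rest just behind the ridge (406,368), the specimen is at (408,237), and the carrier's front edge is still short of the gate. I'll keep sliding.

>>> {"api": "arm_command", "payload": {
  "series": "0.07 0 -0.2 0 0 0 0; 0.07 0 -0.5 0 0 0 0; 0.07 0 -0.8 0 0 0 0; 0.07 0 -1.1 0 0 0 0; 0.07 0 -1.4 0 0 0 0; 0.07 0 -1.7 0 0 0 0; 0.07 0 -2 0 0 0 0; 0.07 0 -2.3 0 0 0 0; 0.07 0 -2.3 0 0 0 0"
}}

```text
time_s: 5.6
tool_pos: [0.5973, 0.0009, 0.0659]
ee_rot: [1.03, 1.307, -1.025]
force: [1.6, -9.3, 22.9]
grip_width: 0.0003
```

```bash
cat > m.py <<'E'
from h import *
s=r.sense();d=grab("wrist");R=Ro.from_rotvec(s["ee_rot"]).as_matrix();g=cv2.cvtColor(d["color"],cv2.COLOR_BGR2GRAY)
n,l,st,c=cv2.connectedComponentsWithStats((g<45).astype(np.uint8))
u=np.array([-.24,.971,0]);G=np.array([.57518,.08747,0])
print("tool",s["tool_pos"],"loader x",39+1e3*u@(s["tool_pos"]-G),"F",s["force"])
for i in range(1,n):
    if st[i,4]>100 and 250<c[i][0]<310 and c[i][1]<240:
        X=ray(d,*c[i],.044);print(st[i],c[i].round(1),"loader x",39+1e3*u@(X-G),"tool z",(R.T@(X-s["tool_pos"])*1e3)[2])
E
python3 m.py
```

```text
tool [0.5972816  0.00087333 0.0659461 ] loader x -50.38975400171752 F [ 1.57387699 -9.33222865 22.93271287]
[ 258  138   55   55 1127] [285.  164.7] loader x 10.668901881322405 tool z -61.134993103162486
```

The front end is at loader x 43, under the gate. The carrier is riding with the tip, with 57 mm left to go.

>>> {"api": "arm_command", "payload": {
  "series": "0 0 -0.2 0 0 0 0; 0 0 -0.5 0 0 0 0; 0 0 -0.8 0 0 0 0; 0 0 -1.1 0 0 0 0; 0 0 -1.4 0 0 0 0; 0 0 -1.7 0 0 0 0; 0 0 -2 0 0 0 0; 0 0 -2.3 0 0 0 0; 0 0 -2.6 0 0 0 0; 0 0 -2.9 0 0 0 0; 0 0 -3.2 0 0 0 0; 0 0 -3.5 0 0 0 0; 0 0 -3.5 0 0 0 0"
}}

```text
time_s: 7.28
tool_pos: [0.5889, 0.0346, 0.0659]
ee_rot: [1.03, 1.307, -1.026]
force: [1.9, -12.7, 23.0]
grip_width: 0.0
```

```bash
python3 m.py
```

```text
tool [0.58885497 0.03460721 0.06593342] loader x -15.611759098975028 F [  1.94772703 -12.66464798  23.00907146]
[ 206   26  147   18 1500] [279.5  34.1] loader x 100.09136455863245 tool z -115.77351667279761
[263 141  45  13 335] [285.1 147.6] loader x 53.519727711796264 tool z -69.21239792241444
```

>>> {"api": "arm_command", "payload": {
  "series": "0 0 -0.2 0 0 0 0; 0 0 -0.5 0 0 0 0; 0 0 -0.8 0 0 0 0; 0 0 -1.1 0 0 0 0; 0 0 -1.4 0 0 0 0; 0 0 -1.7 0 0 0 0; 0 0 -1.9 0 0 0 0; 0 0 -1.9 0 0 0 0"
}}

```text
time_s: 8.32
tool_pos: [0.5843, 0.0529, 0.0659]
ee_rot: [1.029, 1.306, -1.026]
force: [0.0, -15.7, 24.2]
grip_width: 0.0001
```

>>> {"api": "arm_command", "payload": {
  "series": "0 0 -0.2 0 0 0 0; 0 0 -0.4 0 0 0 0; 0 0 -0.5 0 0 0 0; 0 0 -0.5 0 0 0 0"
}}

```text
time_s: 8.82
tool_pos: [0.5831, 0.0576, 0.066]
ee_rot: [1.029, 1.306, -1.026]
force: [0.7, -16.5, 24.8]
grip_width: 0.0005
```

```bash
python3 m.py; python3 - <<'E'
from h import *
d=grab("wrist");cv2.imwrite("pics/g.png",cv2.resize(d["color"],(800,600)))
E
```

```text
tool [0.58310501 0.05755557 0.06595743] loader x 8.051083886259146 F [  0.72944476 -16.45327315  24.83565129]
[211  89 137  10 510] [275.4  93.2] loader x 100.89434992686333 tool z -92.92700482399492
[ 258  141   55   55 1105] [285.1 167.4] loader x 67.80475471454054 tool z -59.845606449516545
```

View pics/g.png

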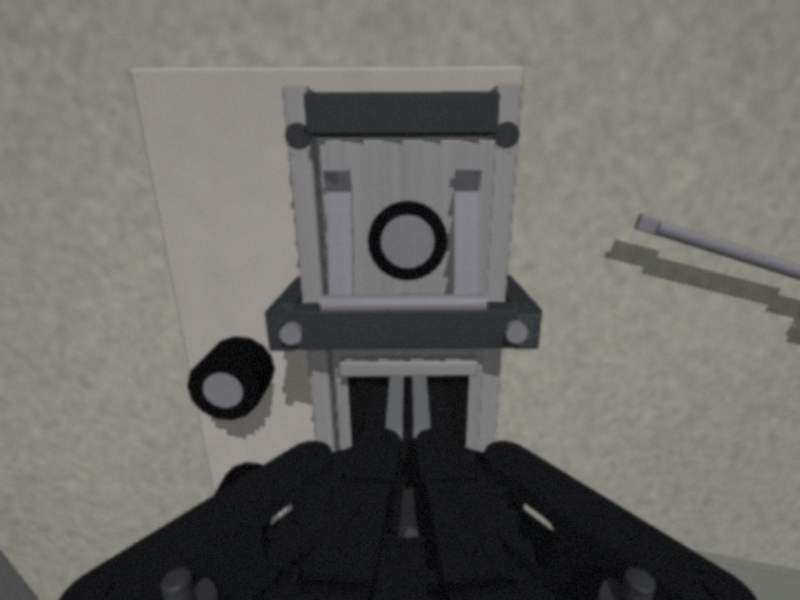

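The carrier is through the gate with the specimen at (408,241). Its front edge (row ~138) is close to the end stop (row ~135). I'll push on until the force shows contact.

>>> {"api": "arm_command", "payload": {
  "series": "0 0 -0.15 0 0 0 0; 0 0 -0.3 0 0 0 0; 0 0 -0.3 0 0 0 0; 0 0 -0.3 0 0 0 0"
}}

```text
time_s: 9.43
tool_pos: [0.5827, 0.0593, 0.0659]
ee_rot: [1.028, 1.304, -1.027]
force: [4.0, -26.9, 24.2]
grip_width: 0.0001
```

>>> {"api": "arm_command", "payload": {
  "series": "0 0 -0.15 0 0 0 0; 0 0 -0.3 0 0 0 0; 0 0 -0.3 0 0 0 0; 0 0 -0.3 0 0 0 0"
}}

```text
time_s: 9.93
tool_pos: [0.5826, 0.0598, 0.066]
ee_rot: [1.026, 1.3, -1.029]
force: [10.2, -49.1, 21.0]
grip_width: -0.0
```

```bash
python3 m.py
```

```text
tool [0.5825519  0.05976988 0.06597606] loader x 10.333931247218988 F [ 10.24157599 -49.13336062  20.98709626]
[228  95 122   5 246] [288.5  97.4] loader x 101.24899803137967 tool z -91.14930423128077
[ 258  143   55   54 1114] [284.9 168.9] loader x 69.28717165684844 tool z -59.1950182647068
```

It is home: 49 N of push with no motion. I'll ease the push, keeping a little forward bias, and lift straight off.

>>> {"api": "arm_command", "payload": {
  "series": "0 0 0.2 0 0 0 0; 0 0 0.3 0 0 0 0; -0.3 0 0.3 0 0 0 0; -0.7 0 0.3 0 0 0 0; -1.2 0 0.4 0 0 0 0; -2.2 0 0.6 0 0 0 0; -5 0 0.6 0 0 0 0; -9 0 0.6 0 0 0 0; -13 0 0.6 0 0 0 0; -17 0 2 0 0 0 0; -17 0 2 0 0 0 0; -17 0 2 0 0 0 0"
}}

```text
time_s: 11.48
tool_pos: [0.5837, 0.0458, 0.2318]
ee_rot: [1.029, 1.314, -1.029]
force: [0.6, 0.1, -0.9]
grip_width: 0.0
```

```bash
python3 m.py;python3 - <<'E'
from h import *
d=grab("wrist");cv2.imwrite("pics/i.png",cv2.resize(d["color"],(800,600)))
e=grab("side");p=proj(e,[.59,.02,.05]).astype(int)
x,y=np.clip(p-[90,70],0,None);cv2.imwrite("pics/j.png",cv2.resize(e["color"][y:y+140,x:x+180],None,fx=4,fy=4,interpolation=2))
E
```

```text
tool [0.58369043 0.04580821 0.23181681] loader x -3.496104103372545 F [ 0.62943048  0.1138102  -0.85940326]
[250  80  70  13 369] [286.2  86.8] loader x 104.27614241175367 tool z -107.70766330426024
[275 113  26  27 222] [287.3 125.6] loader x 68.5912172105287 tool z -72.03026250611565
[245 151  82  13 450] [287.7 158.4] loader x 36.12896409432127 tool z -39.57500682244565
[ 266  177   43   30 1237] [287.  191.4] loader x 0.9706390264241875 tool z -4.4246058656603955
```

View pics/i.png

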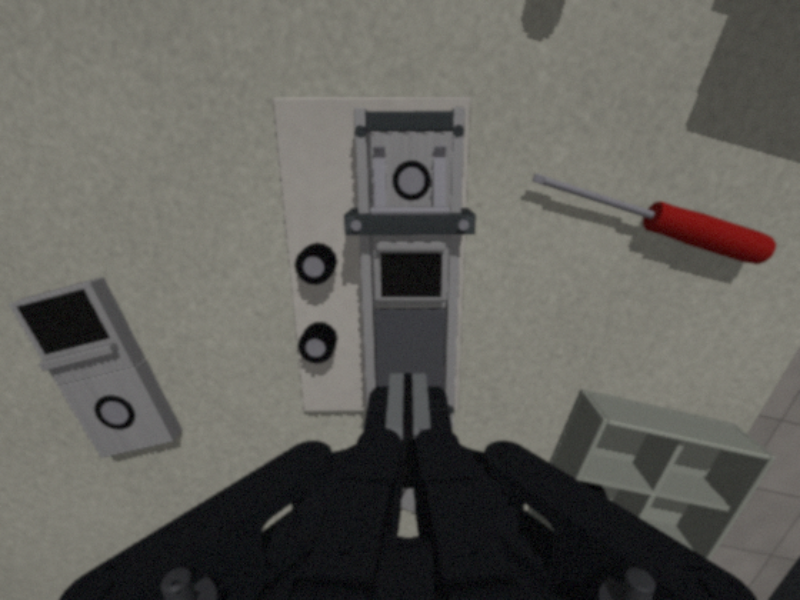

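View pics/j.png

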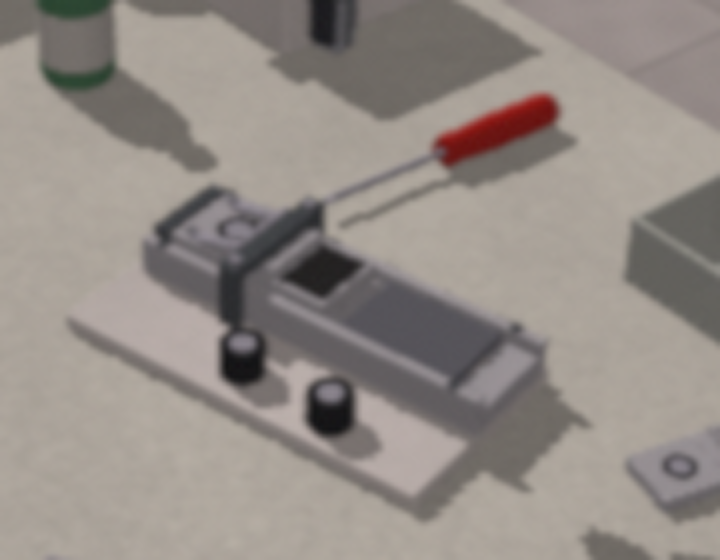

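The wrist view shows the ridge short of the gate, the specimen at (411,180) and the raised dark pad behind the carrier at (410,340). In the side view the pad is up and the pucks stand as before. I'll take one nearer look straight down at the end-stop contact.

>>> {"api": "arm_command", "payload": {
  "series": "2 0 -1 0 0 0 0; 5 0 -2 0 0 0 0; 7 0 -2 0 0 0 0; 7 0 -2 0 0 0 0; 7 0 -2 0 0 0 0"
}}

```text
time_s: 12.25
tool_pos: [0.5794, 0.0649, 0.1629]
ee_rot: [1.029, 1.313, -1.028]
force: [-0.4, -0.5, 0.1]
grip_width: -0.0002
```

```bash
python3 m.py;python3 - <<'E'
from h import *
d=grab("wrist");p=proj(d,[.5635,.136,.044]).astype(int);print(p)
x,y=np.clip(p-[80,60],0,None);cv2.imwrite("pics/k.png",cv2.resize(d["color"][y:y+120,x:x+160],None,fx=5,fy=5,interpolation=2))
E
```

```text
tool [0.57939817 0.06494181 0.16285985] loader x 16.112769687549584 F [-0.41009208 -0.47077368  0.14013954]
[239  98  86  18 618] [283.  106.6] loader x 104.89140519953799 tool z -88.78373363104573
[272 139  32  33 375] [287.4 154.7] loader x 68.79726068371144 tool z -52.69700096896497
[234 187 100  16 745] [287.7 195.1] loader x 35.37852557850878 tool z -19.285571805880426
[ 261  216   53   35 1784] [286.8 232.9] loader x 1.2157552198088126 tool z 14.869572239375385
[286 128]
```

View pics/k.png

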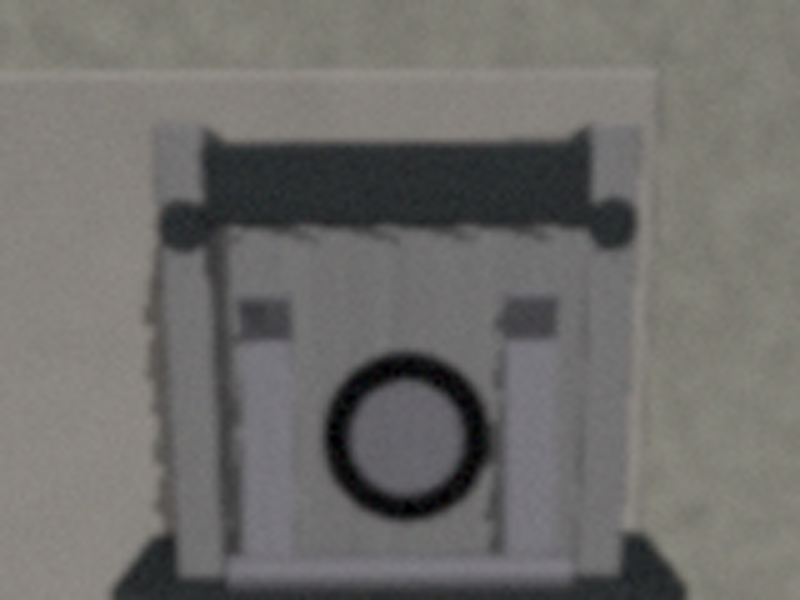

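The close view shows the carrier's front edge against the end stop (row 228) with no gap, and the leaf prongs riding on its top. The hand hovers clear, so I'll raise it and hand in.

>>> {"api": "arm_command", "payload": {
  "series": "-4 0 0 0 0 0 0; -8 0 0 0 0 0 0; -8 0 0 0 0 0 0; -8 0 0 0 0 0 0"
}}

```text
time_s: 12.85
tool_pos: [0.579, 0.065, 0.2421]
ee_rot: [1.029, 1.314, -1.028]
force: [0.5, 1.2, -0.5]
grip_width: 0.0002
```

```bash
python3 -c "
from bench import r
s=r.sense();print(s['time_s'],s['tool_pos'],s['force']);print(r.hand_in())"
```

```text
12.85 [0.57903486 0.06497432 0.2421247 ] [ 0.53753805  1.22839201 -0.4662518 ]
the job is handed in; nothing more can be done
None
```

The carrier is home against the end stop, and I handed the job in at 12.85 s. With shut fingertips I pressed the thumb rest down and slid the carrier under the gate and leaf spring. I then lifted off straight up.

- **Home position:** the push rose to about 50 N with no further motion. From above, the specimen measured loader x about 68.7 mm (68 expected, within calibration), and no gap shows at the end stop.
- **Pad and leaf spring:** the pad looks raised behind the carrier in the wrist and side views. The leaf prongs ride on the carrier's top.
- **Rest of the scene:** the pucks look undisturbed, and the hand is clear with almost no force on it.

**Excess press:** early in the slide I entered the press depth twice, so the fingertips pressed with about 46 N until I backed off to about 20 N. That is well under the 120 N wrist limit. The load was on the fingertips, so I don't expect the 40 N limit on the arm and gripper body to apply.

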